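Open the splash gate and slide the cup to the next stop

ROBOT

A 7-joint arm with a two-finger parallel gripper is mounted at the origin on the work surface. World frame = base frame: x ahead of the robot, y to its left, z up, the work surface at z = 0. Lengths are in m, angles in rad, forces in N, time in s.
With the tool pointing down it reaches from about 0.4 to 0.9 m from the base axis. Payload 5.5 kg.
Tool frame: the origin (TCP) lies at the centre of the arm's flange, where the gripper is bolted on; the fingertips stand 173 mm ahead of it and the grasp point (between the pads) lies 155 mm ahead of it; z points along the fingers, y is the line along which they close (so a half turn about z gives the same grasp; the last joint's range is limited). The gripper opens to 85 mm and grips with 20 to 120 N. Pads are 22 mm wide; open, the fingers measure 114 mm over their backs; the gripper's body (76 mm by 85 mm) begins 54 mm behind the grasp point. The pads swing forward as they close: fully open they stand 13 mm farther back than shut.
Start: joints at [-1.006, 0.501, -0.427, 1.55, 0.221, 1.138, -0.21], TCP at [0.193, 0.621, 0.405] pointing down, gripper open.
Joint ranges: [-2.88, 2.88], [-0.31, 2.03], [-1.54, 1.56], [0.2, 2.42], [-1.41, 4.55], [0.19, 2.02], [-2.57, 2.57]. Speed limits (rad/s): [2.57, 2.57, 3.14, 3.14, 3.14, 3.14, 3.14].

INTERFACE

Orientations are given as a rotation vector (axis times angle).
In Python, from bench import sensors, imaging, finish_job, models gives the robot as it stands.
- The arm moves only by the shell command python3 -m jog 'ROWS' [FORCE]. ROWS is JSON, a list of rows, each an object with "twist": the turn, a rotation vector about the tool's x, y, z in degrees, a list of three; "translation": the shift along the tool's x, y, z in mm, a list of three; "gripper": the finger opening in mm, from 0 to 85.4. In form: [{"twist": [ax, ay, az], "translation": [x, y, z], "gripper": gripper}, ...]. A call has 1 to 12 rows; each row shifts and turns the commanded pose from where the row before left it, along the tool's axes as they then stand; what a row does not reach is not made up. A row lasts 1/10 s, in which the tool goes at most 50 mm and 8.59 degrees, less where a joint would pass 70% of its speed; a pose out of reach is approached as far as the arm can. A call is refused whole if a number of a shift passes 50 or a number of a turn 8.59, either way. A call with a gripper value outside its range is refused whole. The fingers move at their own pace and stop on an object; FORCE is the grip in N (left out, the last holds). Time passes only in rows, so rows that do not move let the fingers close. It gives the time, the measured TCP pose, the force, the opening and the grip force at its end, in the units of the state.
- sensors.state(): the state, without advancing time (a new reading comes with each control period).
- imaging.capture(name): name is "scene" or "top"; returns a dict with "image" (480x640x3 uint8, red, green, blue), "K" (3x3 intrinsics, pixels), "view" (4x4, takes a point from world to camera coordinates). Camera axes: x right, y up, looking along -z (the intrinsics and any distortion apply to the point x, -y, -z); pixel columns grow to the right and rows downward; lengths in m; the calibration is good to about 2 mm. A picture is of the moment at which its call begins. There is no depth.
- finish_job(): hands the job in; it is judged then, once.
Trained networks look in a picture, given as the dict that the camera call returned (one of the last four; its "shot" number tells which), for a name from the list of things; names that differ only in an ending like _2 or _b are one class to them, and where a whole thing is asked for, a point or a joint stands for the part that bears it (a point fixed in the world has none). Each returns a list of dicts, best first, with "p" (0 to 1); they miss things now and then, are a little off and sometimes report something else, mostly with a low value. They report only what shows in the picture. A call takes as long as a camera call. They do not tell look-alikes from the thing itself.
- models.masks_of(thing, picture): "pixels" (480x640 bool, what is visible of it) and "box" ([left, top, right, bottom] in pixels, round what is visible of it).
The state is a dict: "time": time; "qpos": joint angles; "joint_vel": joint speeds; "joint_torque": joint torques, N m; "ee_pos": TCP position; "ee_rot": TCP orientation; "wrist_force": force on the tool from outside, world axes, zero at the start; "ft_torque": the same for the moment, N m; "opening": finger opening in m; "grip_force": force on a finger pad.
Only numpy, scipy, OpenCV 4.12 (cv2) and the standard library are available. Lean on these libraries where they do the work, as an engineer would, in place of code of your own. Each camera call takes 0.05 s, during which the arm holds its last target. There are 200 camera calls.

TASK

On the kitchen table's cup slide, draw the white splash plate straight up out of its two grooved posts and stand it upright in the free slot of the wooden board stand. Then push the little tray carriage, with the cup standing on it, along the rail to the very next stop (the middle of the three) until it has dropped fully into the notches there. Do not lift the carriage off its rail or tip the cup, and leave the other things on the table where they are.

Things in the scene. Friction and masses are not known exactly. Their poses are not given: they have to be found in the camera images.
- rail: Fixed cup slide 440 mm long (its y), 160 wide (its x), origin at the centre of its underside on the table, z up. Two notched aluminium runners, tops at z = 22 mm, between guide walls (inner faces x = +-44, tops z = 34 mm). Three stops for the carriage: its origin at y = -120 (start), 0 (next, middle) and +120 mm, where its axles drop into V notches 4 mm deep.
- rail_gate (a point): Point on the rail's axis between the two steel posts that hold the splash plate, at the height of the plate's lower edge (z = 34 mm), y = -25 mm on the rail; axes as the rail's. The posts stand at x = +-53 to +-78 mm, tops 76 mm above the table; each has an upright groove, open at the top, 10 mm wide (in y).
- rail_stop (a point): Where the carriage's origin is when it sits in the middle stop; axes as the rail's.
- carriage: Loose wooden tray carriage, 150 mm long (its y, along the rail's y), 84 wide (x), 44 high, about 0.5 kg, on two steel axles at y = +-60 mm; origin at the centre of its underside, z up. Deck top z = 19 mm; front lip at +y to z = 33 mm. In a stop its origin is at z = 18.7 mm on the rail, between stops 22 mm; it slides the last few mm into a stop by itself. 3 to 8 N push it out of a stop.
- carriage_push (a point): Centre of the rear (-y) face of the carriage's upright end block, y = -75 mm, z = 30 mm on the carriage: the face to push towards +y. The block is 84 mm wide, 16 mm thick, its top 14 mm above this point. Axes as the carriage's.
- cup: White ceramic cup standing loose on the carriage's deck, 70 mm high, 84 mm across the rim and 54 mm across the foot, a handle at its +y reaching 68 mm from the axis; origin at the centre of its underside, z up.
- plate: White splash plate, 134 mm wide (its x), 6 mm thick (its y), 110 mm high (its z), 0.12 kg, loose; origin at the middle of its lower edge. At the start it stands across the rail in the grooves of the two posts, its lower edge 34 mm above the table, in front of the carriage; it blocks the way.
- stand: Fixed dark wooden board stand, 160 mm (its x) by 100 mm (its y), 52 mm high, origin at the centre of its underside on the table, z up. Two slots along its x, 13 mm wide and open at the ends, slot floors at z = 12 mm, centred at y = -25 mm (free) and y = +25 mm (holds a small chopping board). It may be left or right of the rail.
- board: Small pine chopping board 125 x 10 x 90 mm (its x, y, z) standing in the stand's other slot; origin at the middle of its lower edge. Leave it there.
- canister: Steel canister, 80 mm across and 110 mm high, origin at the centre of its underside; bystander, on the side of the rail away from the stand.
- cup_b: White cup like the one on the carriage, on the table beyond the rail to the right; bystander.
- cup_c: White cup like the one on the carriage, on the table beyond the rail; bystander.
- jar: Amber jar, 70 mm across, 100 mm high, beyond the rail; bystander.
- milk: White bottle, 68 mm across, 190 mm high, beyond the rail; bystander.
- spoon: Steel spoon 160 mm long lying beyond the rail to the left; bystander.
Mind the look-alikes: they are no part of the job. Several things have the shape of the carriage; the one meant has the colours described above.

How it is judged:
On the way, in this order (a step that is already met when the one before it is completed fails the run):
1. the splash plate stands in the free slot of the board stand, let go (x of plate in the frame of stand between -0.03 and 0.03 m and y of plate in the frame of stand between -0.037 and -0.013 m and z of plate in the frame of stand below 0.018 m and angle between plate's own z axis and vertical below 0.3 rad and contact force between plate and the fingers below 0.2 N), for 0.2 s.
2. the carriage has dropped into the notches of the middle stop, the cup upright on it (y of carriage in the frame of rail between -0.004 and 0.004 m and z of carriage in the frame of rail below 0.0205 m and x of cup in the frame of carriage between -0.03 and 0.03 m and y of cup in the frame of carriage between -0.03 and 0.045 m and z of cup in the frame of carriage below 0.025 m and angle between cup's own z axis and vertical below 0.1 rad), for 0.2 s.
At the end, for the whole second after the job is handed in: Splash plate down in the stand's free slot (to 6 mm; within 30 mm lengthwise; lean under 0.3 rad); carriage in the notches of the middle stop (within 4 mm along the rail, 2 mm in height); cup upright (0.1 rad) on its deck, within about 30 mm of the middle; all at rest (all of step 2 and x of plate in the frame of stand between -0.03 and 0.03 m and y of plate in the frame of stand between -0.037 and -0.013 m and z of plate in the frame of stand below 0.018 m and angle between plate's own z axis and vertical below 0.3 rad and linear speed of each of plate, carriage, cup below 0.01 m/s); the robot touches nothing.
It fails at once if the cup is tipped (over 0.5 rad) (angle between cup's own z axis and vertical above 0.5 rad).
It fails at once if the carriage is lifted off its rail (by more than 18 mm) (z of carriage in the frame of rail above 0.04 m).
It fails at once if another thing on the table is moved by more than 30 mm (distance of any of board, canister, cup_b, cup_c, jar, milk, spoon from where it was at the start of the episode above 0.03 m).
It also fails if it takes over 66 s, if anything falls off the work surface, if the arm or the gripper's body presses on something with over 40 N, if the wrist force passes 120 N, or if a joint passes its speed limit or range.

## Working session

There is one attempt and no reset: what is moved stays moved. The work goes in short steps, Python scripts to look and compute and a shell command to move; the robot and the scene stay as the last step left them, time stands still between calls to the robot, and variables do not carry over. Pictures are saved under pics/ and viewed, at most 13 in all, crops included, and the job is handed in when it is done.

```bash
mkdir -p pics; ls
python3 - <<'E'
from bench import sensors, imaging, models
import cv2,numpy as np
s=sensors.state();print({k:np.round(v,3).tolist() for k,v in s.items()})
for n in("scene","top"):
    p=imaging.capture(n);cv2.imwrite(f"pics/{n}0.png",p["image"][:,:,::-1])
    print(n,p["K"].tolist(),np.round(p["view"],4).tolist(),[k for k in p])
    for t in("rail","carriage","cup","plate","stand","board","canister"):
        print(t,[(round(m["p"],2),np.round(m["box"]).tolist()) for m in models.masks_of(t,p)][:4])
E
```

```text
pics
{'time': 0.0, 'qpos': [-1.006, 0.502, -0.427, 1.551, 0.221, 1.138, -0.21], 'joint_vel': [-0.002, 0.001, -0.0, 0.001, 0.001, -0.003, -0.001], 'joint_torque': [-0.001, -56.951, -5.816, -28.094, 0.011, 0.012, 0.0], 'ee_pos': [0.193, 0.62, 0.404], 'ee_rot': [-0.472, -3.106, 0.003], 'wrist_force': [0.464, 0.459, 0.514], 'ft_torque': [-0.003, -0.012, 0.013], 'grip_force': 0.0, 'opening': 0.085}
scene [[475.91684051472265, 0.0, 321.7729217841035], [0.0, 475.91684051472265, 239.16561160438692], [0.0, 0.0, 1.0]] [[0.1296, 0.9916, -0.0013, -0.045], [-0.6461, 0.0855, 0.7585, 0.2942], [0.7522, -0.0974, 0.6517, -1.4498], [0.0, 0.0, 0.0, 1.0]] ['image', 'K', 'view', 'shot']
rail [(0.84, [234.0, 212.0, 442.0, 303.0]), (0.54, [436.0, 248.0, 483.0, 339.0])]
carriage [(0.9, [241.0, 233.0, 323.0, 278.0]), (0.67, [200.0, 185.0, 263.0, 213.0]), (0.59, [108.0, 189.0, 184.0, 245.0])]
cup [(0.85, [198.0, 299.0, 254.0, 353.0]), (0.83, [125.0, 286.0, 169.0, 340.0]), (0.69, [252.0, 212.0, 302.0, 262.0])]
plate [(0.9, [316.0, 190.0, 339.0, 256.0])]
stand [(0.61, [442.0, 199.0, 518.0, 258.0])]
board [(0.61,
[... 274 characters left out ...]
857, 0.029, 0.1658, -0.5287], [-0.1663, 0.0167, 0.9859, -1.0995], [0.0, 0.0, 0.0, 1.0]] ['image', 'K', 'view', 'shot']
rail [(0.79, [213.0, 209.0, 389.0, 285.0]), (0.49, [307.0, 209.0, 316.0, 265.0])]
carriage [(0.82, [318.0, 220.0, 381.0, 258.0]), (0.81, [433.0, 286.0, 493.0, 352.0]), (0.58, [361.0, 310.0, 418.0, 353.0])]
cup [(0.74, [428.0, 173.0, 463.0, 215.0]), (0.57, [329.0, 218.0, 372.0, 257.0]), (0.2, [212.0, 210.0, 385.0, 283.0])]
plate [(0.69, [307.0, 207.0, 314.0, 268.0])]
stand [(0.87, [146.0, 222.0, 194.0, 285.0]), (0.4, [151.0, 225.0, 165.0, 278.0])]
board [(0.96, [150.0, 228.0, 163.0, 276.0])]
canister [(0.96, [421.0, 235.0, 462.0, 264.0]), (0.74, [428.0, 174.0, 464.0, 218.0])]
```

View pics/scene0.png

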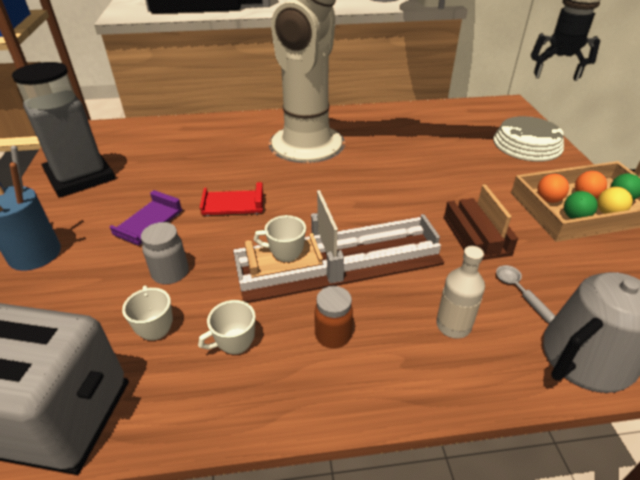

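View pics/top0.png

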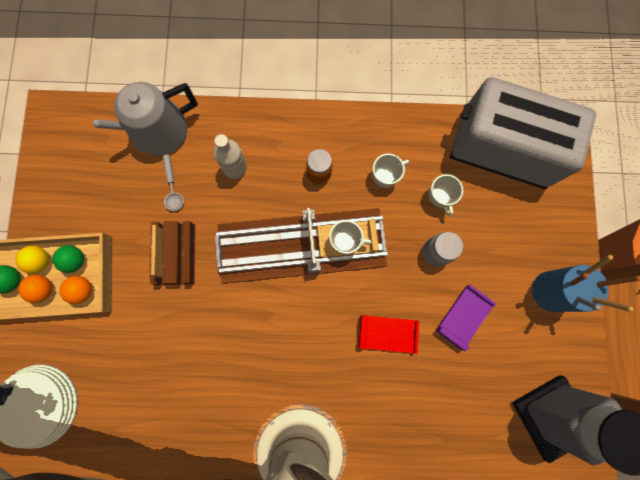

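The scene view shows the rail at about (235–440, 215–295), the plate at (328, 225) and the stand at (480, 225) with the board in its far slot. In the top view, rail +y runs left (world +y), the plate is at (310, 240) and the stand's free slot is to the right of the board, at about column 182. Next I'll zoom in to measure.

Run:
```python
import cv2
a=cv2.imread("pics/top0.png")[200:295,140:395];cv2.imwrite("pics/tz.png",cv2.resize(a,None,fx=3,fy=3,interpolation=cv2.INTER_CUBIC))
a=cv2.imread("pics/scene0.png")[175:305,230:525];cv2.imwrite("pics/sz.png",cv2.resize(a,None,fx=2.7,fy=2.7,interpolation=cv2.INTER_CUBIC))
```

```text
(no output)
```

View pics/tz.png

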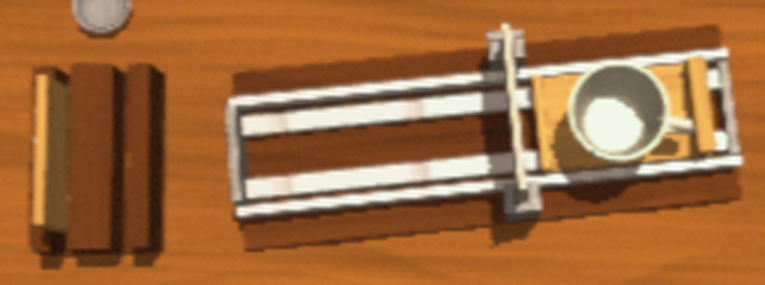

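View pics/sz.png

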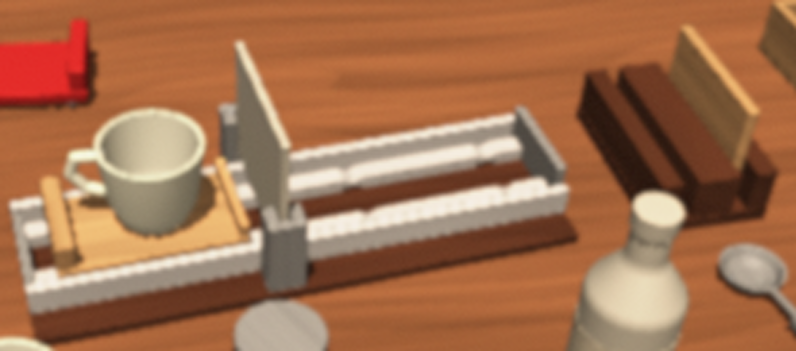

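```bash
cat > h.py <<'E'
import numpy as np,json
from scipy.optimize import least_squares
K={"t":(440.3,319.93,241.42),"s":(475.92,321.77,239.17)}
V={"t":np.array([[0.0258,-0.9994,0.0213,-0.0498],[0.9857,0.029,0.1658,-0.5287],[-0.1663,0.0167,0.9859,-1.0995]]),
"s":np.array([[0.1296,0.9916,-0.0013,-0.045],[-0.6461,0.0855,0.7585,0.2942],[0.7522,-0.0974,0.6517,-1.4498]])}
def proj(c,P):
    P=np.atleast_2d(P);q=P@V[c][:,:3].T+V[c][:,3];f,cx,cy=K[c]
    return np.c_[cx+f*q[:,0]/-q[:,2],cy+f*-q[:,1]/-q[:,2]]
def tz(x,y):return (140+(x+.5)/3-.5,200+(y+.5)/3-.5)
def sz(x,y):return (230+(x+.5)/2.7-.5,175+(y+.5)/2.7-.5)
def tri(t,s):
    r=least_squares(lambda p:np.r_[proj("t",p)[0]-t,proj("s",p)[0]-s],[.5,0,.05]);return r.x,np.abs(r.fun).max()
def fit(obs,p0): # obs: (cam,pixel,local xyz) ; pose x,y,yaw
    def W(p,L):
        c,s=np.cos(p[2]),np.sin(p[2]);return np.array([p[0]+c*L[0]-s*L[1],p[1]+s*L[0]+c*L[1],L[2]])
    r=least_squares(lambda p:np.concatenate([proj(c,W(p,L))[0]-u for c,u,L in obs]),p0,loss="soft_l1");return r.x,np.round(np.concatenate([proj(c,W(r.x,L))[0]-u for c,u,L in obs]).reshape(-1,2),1)
E
python3 - <<'E'
from h import *
np.set_printoptions(precision=4,suppress=True)
a,b=tri(tz(520,186),sz(239,42)),tri(tz(505,28),sz(287,150))
print("plate top corners",a,b,"mid",(a[0]+b[0])/2,"w",np.linalg.norm(a[0]-b[0]),"yaw",np.degrees(np.arctan2(*(b[0]-a[0])[[1,0]])))
print("base",tri(tz(740,203),sz(0,0))[0]*0,tri(tz(717,27),sz(45,338)),tri(tz(232,73),sz(575,240)))
print("postfront",tri(tz(512,35),sz(283,212)))
o=[("t",tz(228,101),(.05,.22,.034)),("t",tz(238,216),(-.05,.22,.034)),("t",tz(727,50),(.05,-.22,.034)),("t",tz(742,162),(-.05,-.22,.034)),("s",sz(30,308),(.05,-.22,.034)),("s",sz(568,187),(.05,.22,.034)),("s",sz(519,108),(-.05,.22,.034)),("s",sz(12,204),(-.05,-.22,.034))]
print("rail",*fit(o,[.5,0,0]))
o=[("t",tz(96,66),(.08,0,.052)),("t",tz(92,250),(-.08,0,.052)),("t",tz(142,66),(.08,-.0407,.052)),("t",tz(144,249),(-.08,-.0407,.052)),
("s",sz(620,69),(-.08,-.0185,.052)),("s",sz(656,65),(-.08,.0185,.052)),("s",sz(697,186),(.08,-.0185,.052)),("s",sz(736,178),(.08,.0185,.052)),("s",sz(585,75),(-.08,-.05,.052)),("s",sz(608,70),(-.08,-.0315,.052))]
print("stand",*fit(o,[.5,.35,0]))
print("stand tri",tri(tz(72,66),sz(736,178)),tri(tz(118,66),sz(697,186)),tri(tz(112,250),sz(620,69)))
E
```

```text
plate top corners (array([ 0.4639, -0.0208,  0.1458]), np.float64(0.9751215384497982)) (array([ 0.5921, -0.0037,  0.1395]), np.float64(0.37752498317445315)) mid [ 0.528  -0.0122  0.1426] w 0.12943356051073163 yaw 7.570915863593208
base [ 0. -0.  0.] (array([ 0.6306, -0.1903,  0.0111]), np.float64(1.013007481772604)) (array([0.5748, 0.2386, 0.0052]), np.float64(1.45384363623225))
postfront (array([ 0.5993, -0.0077,  0.0868]), np.float64(0.19292755009001894))
rail [0.5244 0.0128 0.14  ] [[ 0.1  0.7]
 [-0.3  0.3]
 [-0.2 -0.2]
 [ 0.  -0.5]
 [-0.4 -5.9]
 [ 0.9  0.1]
 [-0.1  2.2]
 [-0.3  0.4]]
stand [0.4914 0.3438 0.0523] [[ 0.5 -0.8]
 [-0.  -0.1]
 [ 1.  -1.1]
 [-1.1 -0.2]
 [-0.7 -0.7]
 [ 0.5 -0.9]
 [ 0.4 -0.7]
 [ 2.   0.2]
 [-0.3 -1.5]
 [-1.4 -0.5]]
stand tri (array([0.5674, 0.3663, 0.0507]), np.float64(1.4102859933487366)) (array([0.5702, 0.3308, 0.0482]), np.float64(0.22590837763871718)) (array([0.4118, 0.3237, 0.0493]), np.float64(0.005100714562331632))
```

Both views agree. The plate's top middle is at (0.528, -0.012, 0.143), and the gate computed from the rail pose (0.524, 0.013, yaw 8°) gives the same point. The stand is at (0.491, 0.344, yaw 3°). Next I turn the tool to match the plate's yaw.

```bash
cat > d.py <<'E'
import sys,numpy as np
from scipy.spatial.transform import Rotation as R
from bench import sensors
# d.py x y z yaw(deg): grasp-target of the TCP; prints twist (deg) and then shift (mm) in the turned tool frame
x,y,z,w=map(float,sys.argv[1:5]);s=sensors.state()
A=R.from_rotvec(s["ee_rot"]);w=np.radians(w)
Y=np.array([-np.sin(w),np.cos(w),0]);Z=np.array([0,0,-1.]);B=R.from_matrix(np.c_[np.cross(Y,Z),Y,Z])
t=np.degrees((A.inv()*B).as_rotvec());d=np.array([x,y,z])-s["ee_pos"]
print("t",round(s["time"],2),"pos",np.round(s["ee_pos"],4),"twist",np.round(t,2),"shift after",np.round(B.inv().apply(d)*1e3,1),"shift now",np.round(A.inv().apply(d)*1e3,1),"F",np.round(s["wrist_force"],1),"open",round(s["opening"],4),"grip",round(s["grip_force"],1))
E
python3 d.py .528 -.012 .36 8.02
python3 -m jog '[{"twist":[0,0,-8.4],"translation":[0,0,0],"gripper":40},{"twist":[0,0,-8.4],"translation":[0,0,0],"gripper":40},{"twist":[0,0,-8.4],"translation":[0,0,0],"gripper":40},{"twist":[0,0,0],"translation":[0,0,0],"gripper":40}]' 30
python3 d.py .528 -.012 .36 8.02
```

```text
t 0.8 pos [0.1932 0.6206 0.4047] twist [  0.    -0.   -25.31] shift after [-243.3 -673.1   44.7] shift now [-507.7 -504.5   44.7] F [-0.  -0.2 -0.4] open 0.0855 grip 0.0
time: 1.2
ee_pos: [0.1933, 0.6206, 0.4046]
ee_rot: [0.218, -3.134, -0.0]
wrist_force: [-0.2, -0.8, 0.8]
opening: 0.0397
grip_force: 0.0
t 1.2 pos [0.1933 0.6206 0.4046] twist [ 0.   -0.02 -0.04] shift after [-243.1 -673.1   44.6] shift now [-243.7 -672.9   44.5] F [-0.2 -0.8  0.8] open 0.0397 grip 0.0
```

```bash
python3 -m jog '[{"twist":[0,0,0],"translation":[-13,-37,0],"gripper":40},{"twist":[0,0,0],"translation":[-13,-37,0],"gripper":40},{"twist":[0,0,0],"translation":[-13,-37,0],"gripper":40},{"twist":[0,0,0],"translation":[-13,-37,0],"gripper":40},{"twist":[0,0,0],"translation":[-13,-37,0],"gripper":40},{"twist":[0,0,0],"translation":[-13,-37,0],"gripper":40},{"twist":[0,0,0],"translation":[-13,-37,0],"gripper":40},{"twist":[0,0,0],"translation":[-13,-37,0],"gripper":40},{"twist":[0,0,0],"translation":[-13,-37,0],"gripper":40},{"twist":[0,0,0],"translation":[-13,-37,0],"gripper":40},{"twist":[0,0,0],"translation":[-13,-37,0],"gripper":40},{"twist":[0,0,0],"translation":[0,0,0],"gripper":40}]'
python3 d.py .528 -.012 .36 8.02
```

```text
time: 2.4
ee_pos: [0.3933, 0.2322, 0.4048]
ee_rot: [-0.196, 3.134, -0.003]
wrist_force: [0.6, -0.3, -0.1]
opening: 0.0401
grip_force: 0.0
t 2.4 pos [0.3933 0.2322 0.4048] twist [-0.13  0.05 -0.85] shift after [ -99.3 -260.6   44.8] shift now [-103.1 -259.    45.5] F [ 0.6 -0.3 -0.1] open 0.0401 grip 0.0
```

```bash
python3 -m jog '[{"twist":[0,0,-0.8],"translation":[-14,-37,0],"gripper":40},{"twist":[0,0,0],"translation":[-14,-37,0],"gripper":40},{"twist":[0,0,0],"translation":[-14,-37,0],"gripper":40},{"twist":[0,0,0],"translation":[-14,-37,5],"gripper":40},{"twist":[0,0,0],"translation":[-14,-37,10],"gripper":40},{"twist":[0,0,0],"translation":[-14,-37,10],"gripper":40},{"twist":[0,0,0],"translation":[-14,-37,10],"gripper":40},{"twist":[0,0,0],"translation":[0,0,0],"gripper":40},{"twist":[0,0,0],"translation":[0,0,0],"gripper":40}]'
python3 d.py .528 -.012 .36 8.02
```

```text
time: 3.3
ee_pos: [0.5266, -0.0045, 0.3693]
ee_rot: [0.231, -3.132, -0.001]
wrist_force: [-0.8, 0.6, 0.1]
opening: 0.04
grip_force: 0.0
t 3.3 pos [ 0.5266 -0.0045  0.3693] twist [ 0.04 -0.04  0.42] shift after [-0.4 -7.6  9.3] shift now [-0.3 -7.6  9.3] F [-0.8  0.6  0.1] open 0.04 grip 0.0
```

```bash
python3 -m jog '[{"twist":[0,0,0.4],"translation":[0,-7.6,10],"gripper":40},{"twist":[0,0,0],"translation":[0,0,0],"gripper":40},{"twist":[0,0,0],"translation":[0,0,20],"gripper":40},{"twist":[0,0,0],"translation":[0,0,0],"gripper":40}]'
python3 d.py .528 -.012 .275 8.02
python3 - <<'E'
from bench import imaging;import cv2,numpy as np
ims=[imaging.capture(n)["image"][:,:,::-1] for n in("scene","top")]
a=cv2.resize(ims[0][110:280,230:400],None,fx=2.3,fy=2.3);b=cv2.resize(ims[1][150:320,230:400],None,fx=2.3,fy=2.3)
cv2.imwrite("pics/g1.png",np.hstack([a,b]))
E
```

```text
time: 3.7
ee_pos: [0.5262, -0.0109, 0.3379]
ee_rot: [0.229, -3.129, -0.001]
wrist_force: [-0.8, -0.5, 0.1]
opening: 0.0397
grip_force: 0.0
t 3.7 pos [ 0.5262 -0.0109  0.3379] twist [ 0.05 -0.23  0.35] shift after [-1.6 -1.4 62.9] shift now [-1.8 -1.4 62.9] F [-0.8 -0.5  0.1] open 0.0397 grip 0.0
```

View pics/g1.png

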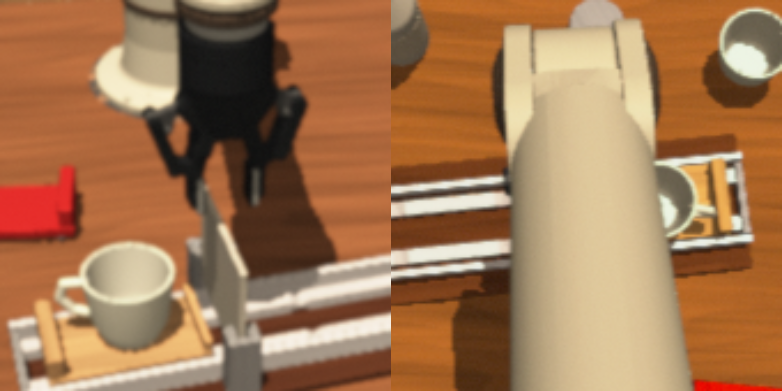

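The fingers are on either side of the plate, at about (200,190) and (255,190) in the left crop, and well clear of the cup. I'll descend and grip.

```bash
python3 -m jog '[{"twist":[0,0,0.3],"translation":[-1.7,-1.4,20],"gripper":40},{"twist":[0,0,0],"translation":[0,0,20],"gripper":40},{"twist":[0,0,0],"translation":[0,0,20],"gripper":40},{"twist":[0,0,0],"translation":[0,0,0],"gripper":40},{"twist":[0,0,0],"translation":[0,0,0],"gripper":0},{"twist":[0,0,0],"translation":[0,0,0],"gripper":0},{"twist":[0,0,0],"translation":[0,0,0],"gripper":0},{"twist":[0,0,0],"translation":[0,0,0],"gripper":0},{"twist":[0,0,0],"translation":[0,0,0],"gripper":0}]' 40
python3 d.py .528 -.012 .275 8.02
```

```text
time: 4.7
ee_pos: [0.5302, -0.0129, 0.2812]
ee_rot: [-0.219, 3.131, -0.0]
wrist_force: [-0.8, -0.2, 6.9]
opening: 0.0054
grip_force: 41.3
t 4.7 pos [ 0.5302 -0.0129  0.2812] twist [-0.02  0.15 -0.02] shift after [2.  1.2 6.2] shift now [2.1 1.2 6.2] F [-0.8 -0.2  6.9] open 0.0054 grip 41.3
```

```bash
python3 -m jog '[{"twist":[0,0,0],"translation":[0,0,-10],"gripper":0},{"twist":[0,0,0],"translation":[0,0,-10],"gripper":0},{"twist":[0,0,0],"translation":[0,0,-10],"gripper":0},{"twist":[0,0,0],"translation":[0,0,-10],"gripper":0},{"twist":[0,0,0],"translation":[0,0,-10],"gripper":0},{"twist":[0,0,0],"translation":[0,0,-10],"gripper":0},{"twist":[0,0,0],"translation":[0,0,-10],"gripper":0},{"twist":[0,0,0],"translation":[0,0,-10],"gripper":0},{"twist":[0,0,0],"translation":[0,0,-10],"gripper":0},{"twist":[0,0,0],"translation":[0,0,0],"gripper":0}]'
python3 d.py .4947 .3188 .365 3
```

```text
time: 5.7
ee_pos: [0.5301, -0.0129, 0.3714]
ee_rot: [-0.219, 3.131, -0.0]
wrist_force: [1.2, 0.1, -1.2]
opening: 0.0057
grip_force: 40.2
t 5.7 pos [ 0.5301 -0.0129  0.3714] twist [-0.02  0.16  5.01] shift after [ 18.  333.1   6.4] shift now [-11.1 333.4   6.3] F [ 1.2  0.1 -1.2] open 0.0057 grip 40.2
```

```bash
python3 -m jog '[{"twist":[0,0,5],"translation":[0,0,0],"gripper":0},{"twist":[0,0,0],"translation":[1.7,33,0],"gripper":0},{"twist":[0,0,0],"translation":[1.7,33,0],"gripper":0},{"twist":[0,0,0],"translation":[1.7,33,0],"gripper":0},{"twist":[0,0,0],"translation":[1.7,33,0],"gripper":0},{"twist":[0,0,0],"translation":[1.7,33,0],"gripper":0},{"twist":[0,0,0],"translation":[1.7,33,0],"gripper":0},{"twist":[0,0,0],"translation":[1.7,33,0],"gripper":0},{"twist":[0,0,0],"translation":[1.7,33,0],"gripper":0},{"twist":[0,0,0],"translation":[1.7,33,0],"gripper":0},{"twist":[0,0,0],"translation":[1.7,33,0],"gripper":0},{"twist":[0,0,0],"translation":[0,0,0],"gripper":0}]'
python3 d.py .4947 .3188 .365 3
```

```text
time: 6.9
ee_pos: [0.4929, 0.3215, 0.3695]
ee_rot: [0.094, -3.139, -0.006]
wrist_force: [-1.1, 1.0, -1.1]
opening: 0.0054
grip_force: 40.1
t 6.9 pos [0.4929 0.3215 0.3695] twist [ 0.22 -0.07  0.45] shift after [-1.7 -2.7  4.5] shift now [-1.7 -2.8  4.4] F [-1.1  1.  -1.1] open 0.0054 grip 40.1
```

```bash
python3 -m jog '[{"twist":[0.2,0,0.45],"translation":[-1.7,-2.7,10],"gripper":0},{"twist":[0,0,0],"translation":[0,0,20],"gripper":0},{"twist":[0,0,0],"translation":[0,0,20],"gripper":0},{"twist":[0,0,0],"translation":[0,0,0],"gripper":0},{"twist":[0,0,0],"translation":[0,0,0],"gripper":0}]'
python3 d.py .4947 .3188 .315 3
python3 - <<'E'
from bench import imaging;import cv2,numpy as np
p=imaging.capture("scene")["image"][:,:,::-1];q=imaging.capture("top")["image"][:,:,::-1]
cv2.imwrite("pics/h.png",np.hstack([cv2.resize(p[140:270,420:530],None,fx=4,fy=4,interpolation=2)[:520],cv2.resize(q[200:330,125:215],None,fx=4,fy=4,interpolation=2)]))
E
```

```text
time: 7.4
ee_pos: [0.4974, 0.3115, 0.319]
ee_rot: [0.067, -3.14, 0.008]
wrist_force: [-0.5, -0.0, -0.8]
opening: 0.0057
grip_force: 40.0
t 7.4 pos [0.4974 0.3115 0.319 ] twist [-0.29 -0.08 -0.56] shift after [2.3 7.5 4. ] shift now [2.4 7.5 4. ] F [-0.5 -0.  -0.8] open 0.0057 grip 40.0
```

View pics/h.png

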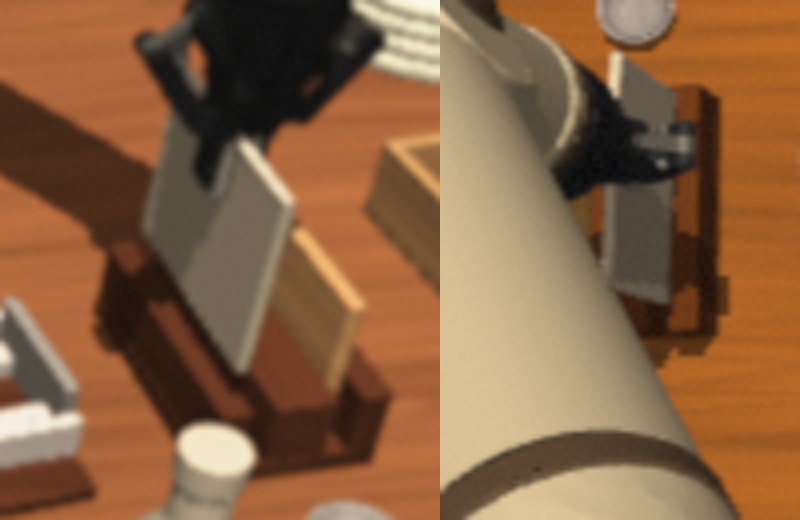

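```bash
python3 -m jog '[{"twist":[0,0,0],"translation":[0,0,0],"gripper":0},{"twist":[0,0,0],"translation":[0,0,0],"gripper":0},{"twist":[0,0,0],"translation":[0,0,0],"gripper":0}]' >/dev/null
python3 d.py .4947 .3188 .315 3
python3 - <<'E'
from bench import imaging
from h import *
np.set_printoptions(precision=4,suppress=True)
z=lambda x,y:(420+(x+.5)/4-.5,140+(y+.5)/4-.5)
q=lambda x,y:(125+(x-440+.5)/4-.5,200+(y+.5)/4-.5)
for n,t,s in(("top+x",q(614,54),z(291,205)),("bot+x",q(677,88),z(240,375)),("bot-x",q(668,302),z(146,228))):print(n,*tri(t,s))
E
```

```text
t 7.8 pos [0.4971 0.3131 0.3203] twist [-0.18  0.05 -0.44] shift after [2.1 5.8 5.3] shift now [2.2 5.8 5.3] F [-0.4 -0.1 -0.5] open 0.0055 grip 40.0
top+x [0.5614 0.3141 0.1812] 1.1079607948921932
bot+x [0.5649 0.3094 0.0749] 0.6186500675560467
bot-x [0.4297 0.3054 0.0745] 0.31900232292750275
```

```bash
python3 -m jog '[{"twist":[-0.2,0,-0.45],"translation":[2.2,6,0],"gripper":0},{"twist":[0,0,0],"translation":[0,0,0],"gripper":0},{"twist":[0,0,0],"translation":[0,0,0],"gripper":0},{"twist":[0,0,0],"translation":[0,0,0],"gripper":0},{"twist":[0,0,0],"translation":[0,0,0],"gripper":0},{"twist":[0,0,0],"translation":[0,0,0],"gripper":0}]' >/dev/null
python3 d.py .4947 .3188 .315 3;python3 - <<'E'
from bench import imaging;import cv2,numpy as np
p=imaging.capture("scene")["image"][:,:,::-1];q=imaging.capture("top")["image"][:,:,::-1]
cv2.imwrite("pics/h2.png",np.hstack([cv2.resize(p[140:270,420:530],None,fx=4,fy=4,interpolation=2)[:520],cv2.resize(q[200:330,125:215],None,fx=4,fy=4,interpolation=2)]))
E
```

```text
t 8.4 pos [0.4946 0.3188 0.3196] twist [-0.01 -0.   -0.  ] shift after [-0.1  0.   4.6] shift now [-0.1  0.   4.6] F [-1.   0.6 -0.8] open 0.0059 grip 40.1
```

View pics/h2.png

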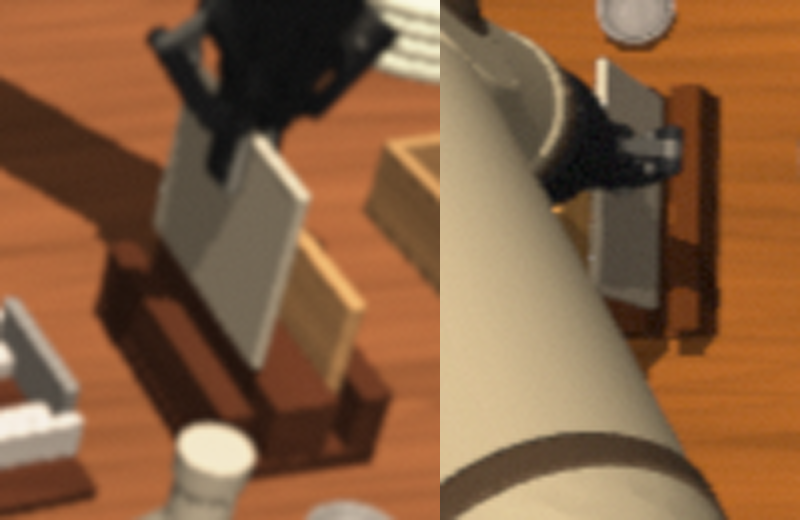

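Hover position is settled on target, with the plate's lower front corner at (257,366) in the left crop, right above the slot. I'll descend slowly and watch the force.

```bash
python3 -m jog '[{"twist":[0,0,0],"translation":[0,0,5],"gripper":0},{"twist":[0,0,0],"translation":[0,0,5],"gripper":0},{"twist":[0,0,0],"translation":[0,0,5],"gripper":0},{"twist":[0,0,0],"translation":[0,0,5],"gripper":0},{"twist":[0,0,0],"translation":[0,0,4],"gripper":0},{"twist":[0,0,0],"translation":[0,0,4],"gripper":0},{"twist":[0,0,0],"translation":[0,0,0],"gripper":0},{"twist":[0,0,0],"translation":[0,0,0],"gripper":0}]' >/dev/null
python3 d.py .4947 .3188 .2612 3
```

```text
t 9.3 pos [0.4944 0.3191 0.2913] twist [ 0.02 -0.03  0.03] shift after [-0.3 -0.3 30.1] shift now [-0.3 -0.4 30.1] F [ 1.   3.1 -1.5] open 0.0054 grip 40.1
```

```bash
python3 -m jog '[{"twist":[0,0,0],"translation":[0,1,4],"gripper":0},{"twist":[0,0,0],"translation":[0,0,4],"gripper":0},{"twist":[0,0,0],"translation":[0,0,4],"gripper":0},{"twist":[0,0,0],"translation":[0,0,4],"gripper":0},{"twist":[0,0,0],"translation":[0,0,0],"gripper":0},{"twist":[0,0,0],"translation":[0,0,0],"gripper":0}]' >/dev/null
python3 d.py .4947 .3188 .2612 3
```

```text
t 9.9 pos [0.4944 0.3198 0.2755] twist [-0.02 -0.02  0.01] shift after [-0.2 -1.  14.3] shift now [-0.2 -1.  14.3] F [ 0.4 -0.2 -0.7] open 0.0051 grip 40.2
```

```bash
python3 -m jog '[{"twist":[0,0,0],"translation":[0,0,4],"gripper":0},{"twist":[0,0,0],"translation":[0,0,4],"gripper":0},{"twist":[0,0,0],"translation":[0,0,4],"gripper":0},{"twist":[0,0,0],"translation":[0,0,2],"gripper":0},{"twist":[0,0,0],"translation":[0,0,1],"gripper":0},{"twist":[0,0,0],"translation":[0,0,0],"gripper":0},{"twist":[0,0,0],"translation":[0,0,0],"gripper":0}]' >/dev/null
python3 d.py .4947 .3188 .2592 3
```

```text
t 10.6 pos [0.4945 0.32   0.2607] twist [0.01 0.   0.02] shift after [-0.1 -1.2  1.5] shift now [-0.1 -1.2  1.5] F [-0.8 -0.4 -1.3] open 0.0054 grip 40.2
```

```bash
python3 -m jog '[{"twist":[0,0,0],"translation":[0,0,1.2],"gripper":0},{"twist":[0,0,0],"translation":[0,0,0],"gripper":0},{"twist":[0,0,0],"translation":[0,0,0],"gripper":26},{"twist":[0,0,0],"translation":[0,0,0],"gripper":26},{"twist":[0,0,0],"translation":[0,0,0],"gripper":26},{"twist":[0,0,0],"translation":[0,0,0],"gripper":26}]'
python3 -m jog '[{"twist":[0,0,0],"translation":[0,0,-20],"gripper":26},{"twist":[0,0,0],"translation":[0,0,-30],"gripper":26},{"twist":[0,0,0],"translation":[0,0,-30],"gripper":26},{"twist":[0,0,0],"translation":[0,0,-30],"gripper":26},{"twist":[0,0,0],"translation":[0,0,0],"gripper":26},{"twist":[0,0,0],"translation":[0,0,0],"gripper":26}]'
python3 - <<'E'
from bench import imaging;import cv2,numpy as np
p=imaging.capture("scene")["image"][:,:,::-1]
cv2.imwrite("pics/h3.png",cv2.resize(p[150:310,225:535],None,fx=2.5,fy=2.5,interpolation=2))
E
```

```text
time: 11.2
ee_pos: [0.4945, 0.32, 0.2596]
ee_rot: [-0.083, 3.14, 0.0]
wrist_force: [0.3, -0.8, 0.8]
opening: 0.0259
grip_force: 0.0
time: 11.8
ee_pos: [0.4947, 0.32, 0.3703]
ee_rot: [-0.082, 3.139, 0.001]
wrist_force: [0.0, 0.3, -1.0]
opening: 0.0258
grip_force: 0.0
```

View pics/h3.png

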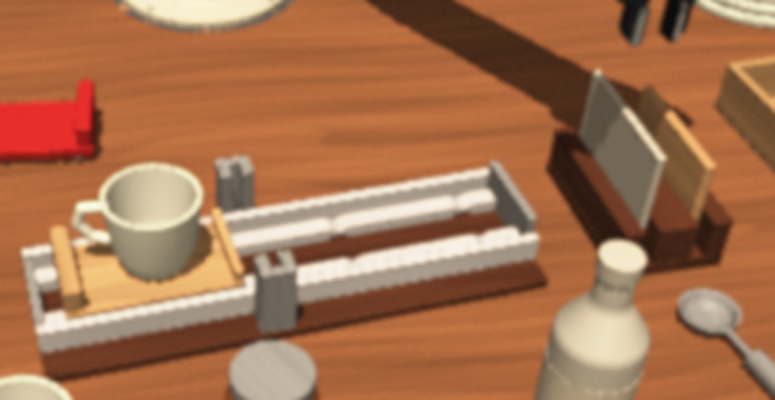

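The plate stands upright in the free slot at (620,150), next to the board at (680,160), and the carriage and cup have not moved. Next I close the fingers and move behind the carriage.

```bash
python3 -c "
from h import *
print('canister',least_squares(lambda p:proj('t',[p[0],p[1],.11])[0]-[447,246],[.5,-.3]).x)
f=lambda t:1
for n,u in(('blockrear-top',tz(710,58)),('blockrear-bot',tz(716,150)),('cup',tz(620,109))):
  z=.0627 if 'b'==n[0] else .108
  p=least_squares(lambda p:proj('t',[p[0],p[1],z])[0]-u,[.5,-.1]).x-[.5244,.0128]
  c,s=np.cos(.14),np.sin(.14);print(n,c*p[0]+s*p[1],-s*p[0]+c*p[1])
"
python3 d.py .5565 -.2149 .37 8.02
python3 -m jog '[{"twist":[0,0,-2.5],"translation":[0,0,0],"gripper":0},{"twist":[0,0,-2.5],"translation":[0,0,0],"gripper":0},{"twist":[0,0,0],"translation":[0,-40,0],"gripper":0},{"twist":[0,0,0],"translation":[0,-40,0],"gripper":0},{"twist":[0,0,0],"translation":[0,-40,0],"gripper":0},{"twist":[0,0,0],"translation":[0,-40,0],"gripper":0},{"twist":[0,0,0],"translation":[0,-40,0],"gripper":0},{"twist":[0,0,0],"translation":[0,-40,0],"gripper":0},{"twist":[0,0,0],"translation":[0,-40,0],"gripper":0},{"twist":[0,0,0],"translation":[0,-40,0],"gripper":0},{"twist":[0,0,0],"translation":[0,0,0],"gripper":0}]'
python3 d.py .5565 -.2149 .37 8.02
```

```text
canister [ 0.5166449  -0.34681903]
blockrear-top 0.0380866936396015 -0.19929690571747405
blockrear-bot -0.041949380958043986 -0.19355999409543598
cup -0.00542417464744308 -0.11188171254556827
t 11.85 pos [0.4943 0.3197 0.3692] twist [-0.02 -0.01 -5.01] shift after [  13.  -538.    -0.8] shift now [ -34.1 -537.1   -0.7] F [ 0.2 -0.1 -0.3] open 0.0259 grip 0.0
time: 12.95
ee_pos: [0.5389, -0.0042, 0.3678]
ee_rot: [0.204, -3.132, 0.005]
wrist_force: [0.1, 0.4, -0.6]
opening: -0.0002
grip_force: 0.0
t 12.95 pos [ 0.5389 -0.0042  0.3678] twist [-0.18 -0.19 -0.58] shift after [  12.  -211.1   -2.2] shift now [   9.9 -211.2   -1.5] F [ 0.1  0.4 -0.6] open -0.0002 grip 0.0
```

Block rear measured at rail y ≈ -0.195, as expected, and the canister is well clear.

```bash
python3 -m jog '[{"twist":[0,0,-0.5],"translation":[2,-35,0],"gripper":0},{"twist":[0,0,0],"translation":[2,-35,0],"gripper":0},{"twist":[0,0,0],"translation":[2,-35,0],"gripper":0},{"twist":[0,0,0],"translation":[2,-35,0],"gripper":0},{"twist":[0,0,0],"translation":[2,-35,0],"gripper":0},{"twist":[0,0,0],"translation":[2,-36,0],"gripper":0},{"twist":[0,0,0],"translation":[0,0,0],"gripper":0},{"twist":[0,0,0],"translation":[0,0,0],"gripper":0},{"twist":[0,0,0],"translation":[0,0,0],"gripper":0},{"twist":[0,0,0],"translation":[0,0,0],"gripper":0}]' >/dev/null
python3 d.py .5565 -.2149 .22 8.02
```

```text
t 13.95 pos [ 0.5583 -0.2055  0.3689] twist [ 0.07 -0.04  0.64] shift after [  3.1  -9.  148.9] shift now [  3.1  -9.2 148.9] F [-0.1  0.   0.9] open 0.0001 grip 0.0
```

```bash
python3 -m jog '[{"twist":[0,0,0.6],"translation":[3,-9,0],"gripper":0},{"twist":[0,0,0],"translation":[0,0,0],"gripper":0},{"twist":[0,0,0],"translation":[0,0,0],"gripper":0},{"twist":[0,0,0],"translation":[0,0,25],"gripper":0},{"twist":[0,0,0],"translation":[0,0,25],"gripper":0},{"twist":[0,0,0],"translation":[0,0,25],"gripper":0},{"twist":[0,0,0],"translation":[0,0,25],"gripper":0},{"twist":[0,0,0],"translation":[0,0,20],"gripper":0},{"twist":[0,0,0],"translation":[0,0,0],"gripper":0},{"twist":[0,0,0],"translation":[0,0,0],"gripper":0}]' >/dev/null
python3 d.py .5565 -.2149 .22 8.02
python3 - <<'E'
from bench import imaging;import cv2,numpy as np
p=imaging.capture("scene")["image"][:,:,::-1]
cv2.imwrite("pics/h4.png",cv2.resize(p[130:310,170:370],None,fx=3,fy=3,interpolation=2))
E
```

```text
t 14.95 pos [ 0.5566 -0.2167  0.2496] twist [ 0.02 -0.02 -0.1 ] shift after [-0.1  1.8 29.6] shift now [-0.1  1.8 29.6] F [ 0.3  0.1 -0.1] open 0.0001 grip 0.0
```

View pics/h4.png

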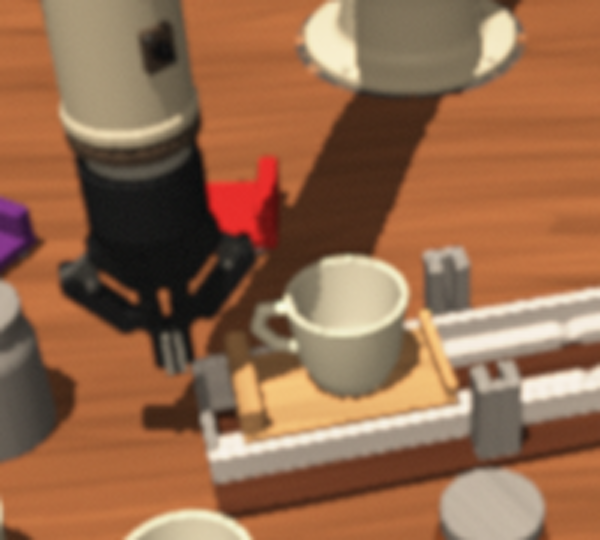

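The closed fingers stand behind the carriage's end block, with tips at (175,365) and the block at (245,385). The gripper's linkages stay above the cup rim and clear of it. I'll descend and start pushing gently.

```bash
python3 -m jog '[{"twist":[0,0,0],"translation":[0,0,10],"gripper":0},{"twist":[0,0,0],"translation":[0,0,10],"gripper":0},{"twist":[0,0,0],"translation":[0,0,9],"gripper":0},{"twist":[0,0,0],"translation":[0,0,0],"gripper":0},{"twist":[0,0,0],"translation":[0,4,0],"gripper":0},{"twist":[0,0,0],"translation":[0,4,0],"gripper":0},{"twist":[0,0,0],"translation":[0,4,0],"gripper":0},{"twist":[0,0,0],"translation":[0,0,0],"gripper":0},{"twist":[0,0,0],"translation":[0,0,0],"gripper":0}]'
python3 d.py .5565 -.2149 .22 8.02
python3 -m jog '[{"twist":[0,0,0],"translation":[0,2,0],"gripper":0},{"twist":[0,0,0],"translation":[0,2,0],"gripper":0},{"twist":[0,0,0],"translation":[0,0,0],"gripper":0}]'
```

```text
time: 15.9
ee_pos: [0.555, -0.2047, 0.2208]
ee_rot: [-0.217, 3.134, -0.0]
wrist_force: [0.5, -0.3, -0.1]
opening: -0.0001
grip_force: 0.0
t 15.9 pos [ 0.555  -0.2047  0.2208] twist [-0.01  0.03 -0.08] shift after [ -0.1 -10.3   0.8] shift now [ -0.1 -10.3   0.8] F [ 0.5 -0.3 -0.1] open -0.0001 grip 0.0
time: 16.2
ee_pos: [0.5543, -0.2006, 0.2204]
ee_rot: [0.217, -3.134, -0.0]
wrist_force: [0.3, 0.8, 0.2]
opening: 0.0002
grip_force: 0.0
```

```bash
for i in 1; do python3 -m jog '[{"twist":[0,0,0],"translation":[0,2,0],"gripper":0},{"twist":[0,0,0],"translation":[0,0,0],"gripper":0}]' | grep -E "pos|force";
python3 -m jog '[{"twist":[0,0,0],"translation":[0,2,0],"gripper":0},{"twist":[0,0,0],"translation":[0,0,0],"gripper":0}]' | grep -E "pos|force"
python3 -m jog '[{"twist":[0,0,0],"translation":[0,2,0],"gripper":0},{"twist":[0,0,0],"translation":[0,0,0],"gripper":0}]' | grep -E "pos|force"
python3 -m jog '[{"twist":[0,0,0],"translation":[0,2,0],"gripper":0},{"twist":[0,0,0],"translation":[0,0,0],"gripper":0}]' | grep -E "pos|force"; done
```

```text
ee_pos: [0.554, -0.1987, 0.2204]
wrist_force: [-0.5, 0.6, -0.4]
grip_force: 0.0
ee_pos: [0.5537, -0.1966, 0.2204]
wrist_force: [-0.8, -0.1, -1.0]
grip_force: 0.0
ee_pos: [0.5534, -0.1948, 0.2205]
wrist_force: [-0.7, 0.3, 0.4]
grip_force: 0.0
ee_pos: [0.5533, -0.1941, 0.2206]
wrist_force: [0.8, -3.4, -0.9]
grip_force: 1.9
```

Contact is at TCP rail y ≈ -0.209, so the push covers about 120 mm. First 110 mm:

```bash
python3 -m jog '[{"twist":[0,0,0],"translation":[0,2,0],"gripper":0},{"twist":[0,0,0],"translation":[0,3,0],"gripper":0},{"twist":[0,0,0],"translation":[0,4,0],"gripper":0},{"twist":[0,0,0],"translation":[0,5,0],"gripper":0},{"twist":[0,0,0],"translation":[0,5,0],"gripper":0},{"twist":[0,0,0],"translation":[0,5,0],"gripper":0},{"twist":[0,0,0],"translation":[0,5,0],"gripper":0},{"twist":[0,0,0],"translation":[0,5,0],"gripper":0},{"twist":[0,0,0],"translation":[0,5,0],"gripper":0},{"twist":[0,0,0],"translation":[0,5,0],"gripper":0},{"twist":[0,0,0],"translation":[0,5,0],"gripper":0},{"twist":[0,0,0],"translation":[0,5,0],"gripper":0}]'
python3 d.py .5369 -.0756 .22 8.02
```

```text
time: 18.2
ee_pos: [0.5456, -0.139, 0.2204]
ee_rot: [0.217, -3.134, -0.0]
wrist_force: [0.8, -2.9, 1.5]
opening: -0.0003
grip_force: 1.4
t 18.2 pos [ 0.5456 -0.139   0.2204] twist [ 0.01 -0.01 -0.1 ] shift after [-0.2 64.   0.4] shift now [-0.1 64.   0.4] F [ 0.8 -2.9  1.5] open -0.0003 grip 1.4
```

```bash
python3 -m jog '[{"twist":[0,0,0],"translation":[0,5,0],"gripper":0},{"twist":[0,0,0],"translation":[0,5,0],"gripper":0},{"twist":[0,0,0],"translation":[0,5,0],"gripper":0},{"twist":[0,0,0],"translation":[0,5,0],"gripper":0},{"twist":[0,0,0],"translation":[0,5,0],"gripper":0},{"twist":[0,0,0],"translation":[0,5,0],"gripper":0},{"twist":[0,0,0],"translation":[0,5,0],"gripper":0},{"twist":[0,0,0],"translation":[0,5,0],"gripper":0},{"twist":[0,0,0],"translation":[0,5,0],"gripper":0},{"twist":[0,0,0],"translation":[0,4,0],"gripper":0},{"twist":[0,0,0],"translation":[0,3,0],"gripper":0},{"twist":[0,0,0],"translation":[0,2,0],"gripper":0}]'
python3 d.py .5369 -.0756 .22 8.02
python3 -m jog '[{"twist":[0,0,0],"translation":[0,1,0],"gripper":0},{"twist":[0,0,0],"translation":[0,1,0],"gripper":0},{"twist":[0,0,0],"translation":[0,0,0],"gripper":0}]'|grep -E "pos|force"
python3 -m jog '[{"twist":[0,0,0],"translation":[0,1,0],"gripper":0},{"twist":[0,0,0],"translation":[0,0,0],"gripper":0}]'|grep -E "pos|force"
python3 -m jog '[{"twist":[0,0,0],"translation":[0,1,0],"gripper":0},{"twist":[0,0,0],"translation":[0,0,0],"gripper":0}]'|grep -E "pos|force"
```

```text
time: 19.4
ee_pos: [0.5382, -0.0857, 0.2204]
ee_rot: [0.217, -3.134, -0.0]
wrist_force: [0.3, -1.9, -0.0]
opening: 0.0
grip_force: 1.1
t 19.4 pos [ 0.5382 -0.0857  0.2204] twist [ 0.01 -0.01 -0.09] shift after [-0.1 10.2  0.4] shift now [-0.1 10.2  0.4] F [ 0.3 -1.9 -0. ] open 0.0 grip 1.1
ee_pos: [0.5379, -0.0837, 0.2203]
wrist_force: [0.8, -0.8, 0.8]
grip_force: 0.4
ee_pos: [0.5378, -0.0826, 0.2203]
wrist_force: [0.1, 0.3, 0.5]
grip_force: 0.0
ee_pos: [0.5377, -0.0817, 0.2204]
wrist_force: [-0.1, -0.4, 0.5]
grip_force: 0.0
```

```bash
python3 -m jog '[{"twist":[0,0,0],"translation":[0,1,0],"gripper":0},{"twist":[0,0,0],"translation":[0,1,0],"gripper":0},{"twist":[0,0,0],"translation":[0,0,0],"gripper":0},{"twist":[0,0,0],"translation":[0,0,0],"gripper":0}]'|grep -E "pos|force"
python3 d.py .5369 -.0756 .22 8.02
python3 - <<'E'
from bench import imaging;import cv2,numpy as np
p=imaging.capture("scene")["image"][:,:,::-1]
cv2.imwrite("pics/h5.png",cv2.resize(p[150:310,225:485],None,fx=3,fy=3,interpolation=2))
E
```

```text
ee_pos: [0.5375, -0.0801, 0.2204]
wrist_force: [-0.6, -0.6, -0.6]
grip_force: 0.0
t 20.5 pos [ 0.5375 -0.0801  0.2204] twist [ 0.  -0.  -0.1] shift after [-0.1  4.5  0.4] shift now [-0.1  4.5  0.4] F [-0.6 -0.6 -0.6] open 0.0 grip 0.0
```

View pics/h5.png

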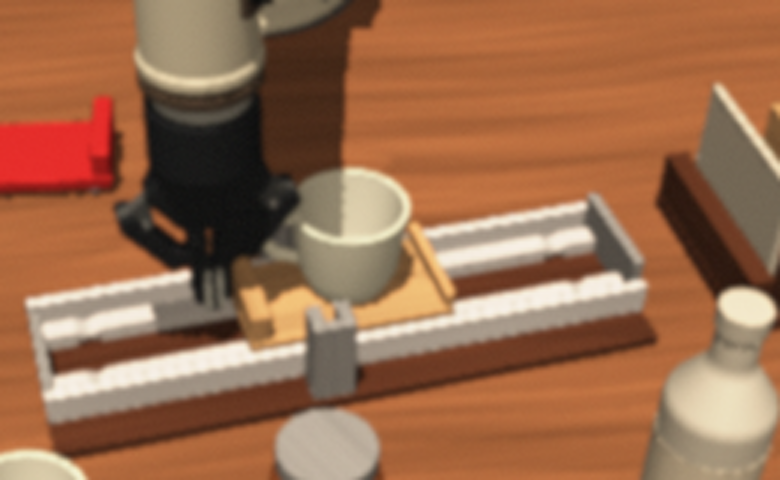

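The cup is upright and the carriage has moved ahead of the fingers, with a gap at about x=235. I'll feel for the block to confirm it is seated.

```bash
python3 -m jog '[{"twist":[0,0,0],"translation":[0,1,0],"gripper":0},{"twist":[0,0,0],"translation":[0,1,0],"gripper":0},{"twist":[0,0,0],"translation":[0,1,0],"gripper":0},{"twist":[0,0,0],"translation":[0,0,0],"gripper":0}]'|grep -E "pos|force"
python3 -m jog '[{"twist":[0,0,0],"translation":[0,0.7,0],"gripper":0},{"twist":[0,0,0],"translation":[0,0,0],"gripper":0}]'|grep -E "pos|force"
python3 -m jog '[{"twist":[0,0,0],"translation":[0,0.7,0],"gripper":0},{"twist":[0,0,0],"translation":[0,0,0],"gripper":0}]'|grep -E "pos|force"
```

```text
ee_pos: [0.5371, -0.0769, 0.2205]
wrist_force: [0.5, -1.0, 0.0]
grip_force: 0.0
ee_pos: [0.537, -0.0763, 0.2205]
wrist_force: [0.0, -0.4, 0.4]
grip_force: 0.0
ee_pos: [0.5369, -0.0758, 0.2205]
wrist_force: [0.3, 0.7, -0.3]
grip_force: 0.0
```

```bash
python3 -m jog '[{"twist":[0,0,0],"translation":[0,0.6,0],"gripper":0},{"twist":[0,0,0],"translation":[0,0,0],"gripper":0}]'|grep -E "pos|force"
python3 -m jog '[{"twist":[0,0,0],"translation":[0,0.5,0],"gripper":0},{"twist":[0,0,0],"translation":[0,0,0],"gripper":0}]'|grep -E "pos|force"
```

```text
ee_pos: [0.5368, -0.0756, 0.2205]
wrist_force: [-0.1, -1.4, -0.6]
grip_force: 0.9
ee_pos: [0.5367, -0.0754, 0.2205]
wrist_force: [0.1, -4.3, -0.4]
grip_force: 1.9
```

Contact comes exactly at the nominal stop, and the notch resists with 4 N, so the carriage is seated. I'll back off, rise and check.

```bash
python3 -m jog '[{"twist":[0,0,0],"translation":[0,-5,0],"gripper":0},{"twist":[0,0,0],"translation":[0,-15,0],"gripper":0},{"twist":[0,0,0],"translation":[0,-15,0],"gripper":0},{"twist":[0,0,0],"translation":[0,-15,0],"gripper":0},{"twist":[0,0,0],"translation":[0,0,0],"gripper":0},{"twist":[0,0,0],"translation":[0,0,-25],"gripper":0},{"twist":[0,0,0],"translation":[0,0,-35],"gripper":0},{"twist":[0,0,0],"translation":[0,0,-35],"gripper":0},{"twist":[0,0,0],"translation":[0,0,-35],"gripper":0},{"twist":[0,0,0],"translation":[0,-40,0],"gripper":0},{"twist":[0,0,0],"translation":[0,0,0],"gripper":0},{"twist":[0,0,0],"translation":[0,0,0],"gripper":0}]'
python3 - <<'E'
from bench import imaging;import cv2,numpy as np
p=imaging.capture("scene")["image"][:,:,::-1]
cv2.imwrite("pics/h6.png",cv2.resize(p[150:360,120:535],None,fx=1.9,fy=1.9,interpolation=2))
E
```

```text
time: 22.95
ee_pos: [0.5487, -0.165, 0.3504]
ee_rot: [0.212, -3.134, -0.0]
wrist_force: [-0.0, -0.0, 0.3]
opening: 0.0001
grip_force: 0.0
```

View pics/h6.png

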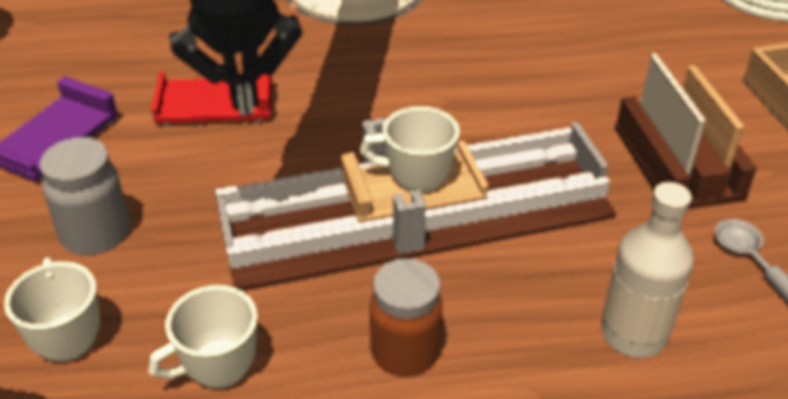

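The plate stands in the slot at (670,110), and the carriage sits centred on the rail at (415,190) with the cup upright. The other things are where they were and the arm is clear.

```bash
python3 -c "
from bench import finish_job;print(finish_job())"
```

```text
the job is handed in; nothing more can be done
None
```

The splash plate stands upright in the stand's free slot, the carriage sits in the notches of the middle stop with the cup upright on it, and the job was handed in at about 23 s; the judge's verdict was not shown.

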